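Close up the drive case: pull the hitch clip, shut the cover, lock two quarter-turn studs

TASK

Close up the bench machine's drive case. Pull the hitch clip sideways out of the cross-drilled pin that keeps the sloping cover ajar and leave it lying in the steel parts tray; then push the cover fully shut and lock both of its wing-headed fasteners, each by pressing it in and turning it a quarter turn clockwise until its cam catches. Do not shift the other things on the table.

Things in the scene. Friction and masses are not known exactly. Their poses are not given: they have to be found in the camera images.
- case: grey steel drive case of a small bench machine, fixed, 162 mm deep (x), 190 mm wide (y), 150 mm high at the back, 84 mm at the front; its open top slopes 23 degrees down towards the robot. Origin: middle of its underside on the table; x to its back, away from the robot, y to its left, z up. A bracket, 140 mm high, centred at (0.016, 0.142), carries the pin beside the left wall.
- pin_hole (a point): middle of the cross hole in the level steel pin beside the case's left wall (-0.013, 0.142, 0.128 in the case frame, same axes). The hole is 7 mm wide and runs along y through a block 20 mm (x) by 16 mm (y) by 18 mm (z); the pin points to the front.
- cover_hinge (a point): middle of the hinge line of the cover, at the upper back edge of the case (0.078, 0, 0.150 in the case frame). Its frame turns with the cover: z out of the cover's top face, x from the near edge towards the hinge, y along the hinge line.
- cover_edge (a point): point on the middle of the cover's top face, 15 mm from its free near edge, 155 mm from the hinge line, between the fasteners: a good place to push it down. The cover is a grey plate 170 mm long, 198 mm wide, 6 mm thick; same axes as cover_hinge. A lug sticks out 25 mm from its left edge, 90 mm from the hinge.
- cover (a joint): opening of the cover (rad): 0 = shut on the sloping rim, its face sloping 23 degrees towards the robot; starts ajar at 0.28 to 0.48, nearly level. Stiff hinge: it stays where left; less than 10 N on cover_edge closes it. While the clip is in the pin, the clip's leg stands under the cover's lug and stops it at about 0.19.
- stud_left_top (a point): the left (+y) fastener: centre of its wing's top, on the turning axis. z out of the cover along that axis, x along the wing (32 mm long in x, 10 mm thick in y, 24 mm high). The wing stands on a round flange, 44 mm across, whose upper face is 24 mm below this point (fingertips may rest on it); the cover's face is 40 mm below when up. At the start the wing points up the slope.
- press_left (a joint): how far the left fastener is pressed in (m): 0 up, 0.010 fully in; a spring pushes out, 4 N at 0, 11 N fully in. With the cover shut it turns only while in beyond 0.0065. Let go after the turn, it springs back to about 0.0035 and stays if the cam has caught; 0 = not caught, about 0.0065 = not turned far enough.
- stud_left (a joint): turn of the left fastener (rad), positive clockwise seen looking onto the cover: about 0 at the start, stop at 1.60; the cam catches at a quarter turn (1.57; it drops into its notch from about 1.4 on). It stays where it is turned, and must be near 0 for the cover to go fully shut.
- stud_right_top (a point): the right (-y) fastener: centre of its wing's top, on the turning axis. z out of the cover along that axis, x along the wing (32 mm long in x, 10 mm thick in y, 24 mm high). The wing stands on a round flange, 44 mm across, whose upper face is 24 mm below this point (fingertips may rest on it); the cover's face is 40 mm below when up. At the start the wing points up the slope.
- press_right (a joint): how far the right fastener is pressed in (m): 0 up, 0.010 fully in; a spring pushes out, 4 N at 0, 11 N fully in. With the cover shut it turns only while in beyond 0.0065. Let go after the turn, it springs back to about 0.0035 and stays if the cam has caught; 0 = not caught, about 0.0065 = not turned far enough.
- stud_right (a joint): turn of the right fastener (rad), positive clockwise seen looking onto the cover: about 0 at the start, stop at 1.60; the cam catches at a quarter turn (1.57; it drops into its notch from about 1.4 on). It stays where it is turned, and must be near 0 for the cover to go fully shut.
- clip: loose steel hitch clip (R-clip) of 5 mm wire, 85 mm long, about 30 g, in an upright plane. Origin: on its straight leg, at the start in the middle of the pin's hole. y runs along the leg out of the pin, away from the case, z up. The leg's tip is at y = -0.034; a second, bent leg passes under the pin. Pulled straight along +y for 45 mm or more it is out.
- clip_loop (a point): centre of the clip's double-coil loop, 28 mm outer diameter and 10 mm thick (along x), 37 mm outward from the clip's origin and 10 mm lower: grasp it from above across the 10 mm. Same axes as the clip.
- tray_in (a point): middle of the inner floor of a shallow steel parts tray, outside 150 mm (x) by 110 mm (y), walls 4 mm thick and 22 mm high, on 20 mm feet, so its inner floor is 24 mm and its rim 42 mm above the table; fixed. It stands to the left or to the right of the case.
- sand_block: bystander: wooden sanding block 46x92x32 mm, on the other side of the case from the tray; origin middle of its underside.
- spool: bystander: thread spool, 40 mm diameter and high, standing in front of the case; origin middle of its underside.
- whetstone: bystander: grey whetstone 50x140x22 mm lying in front of the case; origin middle of its underside.
- polish_tin: bystander: round tin, 70 mm diameter, 24 mm high, behind on the left; origin middle of its underside.

How it is judged:
On the way, in this order (a step that is already met when the one before it is completed fails the run):
1. the clip has been pulled out and lies let go in the tray, the cover still ajar (x of clip_loop in the frame of tray_in between -0.075 and 0.075 m and y of clip_loop in the frame of tray_in between -0.055 and 0.055 m and z of clip_loop in the frame of tray_in below 0.035 m and x of clip in the frame of tray_in between -0.085 and 0.085 m and y of clip in the frame of tray_in between -0.065 and 0.065 m and contact force between clip and the fingers below 0.2 N and linear speed of clip below 0.05 m/s and value of joint cover above 0.1 rad), for 0.2 s.
2. the cover is shut (value of joint cover below 0.025 rad), for 0.2 s.
3. one fastener, either one, is locked with the cover shut (value of joint cover below 0.025 rad and ((value of joint stud_left above 1.35 rad and value of joint press_left between 0.002 and 0.0052 m) or (value of joint stud_right above 1.35 rad and value of joint press_right between 0.002 and 0.0052 m))), for 0.2 s.
At the end, for the whole second after the job is handed in: The clip lies released and at rest in the tray (loop within its outline and under 35 mm above its floor, clip origin at most 10 mm outside the outline); the cover is shut (below 0.025 rad); both fasteners are turned beyond 1.35 rad and caught, sprung back to between 2 and 5.2 mm of press (x of clip_loop in the frame of tray_in between -0.075 and 0.075 m and y of clip_loop in the frame of tray_in between -0.055 and 0.055 m and z of clip_loop in the frame of tray_in below 0.035 m and x of clip in the frame of tray_in between -0.085 and 0.085 m and y of clip in the frame of tray_in between -0.065 and 0.065 m and contact force between clip and the fingers below 0.2 N and linear speed of clip below 0.05 m/s and value of joint cover below 0.025 rad and value of joint each of stud_left, stud_right above 1.35 rad and value of joint press_left between 0.002 and 0.0052 m and value of joint press_right between 0.002 and 0.0052 m); the robot touches nothing.
It fails at once if a bystander is shifted by more than 30 mm (sand_block) (distance of sand_block from where it was at the start of the episode above 0.03 m).
It fails at once if a bystander is shifted by more than 30 mm (spool) (distance of spool from where it was at the start of the episode above 0.03 m).
It fails at once if a bystander is shifted by more than 30 mm (whetstone) (distance of whetstone from where it was at the start of the episode above 0.03 m).
It fails at once if a bystander is shifted by more than 30 mm (polish_tin) (distance of polish_tin from where it was at the start of the episode above 0.03 m).
It also fails if it takes over 72 s, if anything falls off the work surface, if the arm or the gripper's body presses on something with over 40 N, if the wrist force passes 120 N, or if a joint passes its speed limit or range.

ROBOT

A 6-joint arm with a two-finger parallel gripper is mounted at the origin on the work surface; the furniture and walls round the work are solid. World frame = base frame: x ahead of the robot, y to its left, z up, the work surface at z = 0. Lengths are in m, angles in rad, forces in N, time in s.
With the tool pointing down it reaches from about 0.3 to 0.775 m from the base axis. Payload 14.6 kg.
Tool frame: the origin (TCP) lies at the very end of the fingers, on their centre line; the grasp point (between the pads) lies 19 mm behind it; z points along the fingers, y is the line along which they close (so a half turn about z gives the same grasp; the last joint's range is limited). The gripper opens to 94 mm and grips with 3 to 60 N. Pads are 16 mm wide; open, the fingers measure 119 mm over their backs; the gripper's body (75 mm by 177 mm) begins 78 mm behind the grasp point.
Start: joints at [-1.39, 0.3, 1.521, -0, 1.321, -0.067], TCP at [0.135, -0.533, 0.205] pointing down, gripper open.
Joint ranges: [-3.03, 3.03], [-0.79, 2.21], [0.23, 2.52], [-1.04, 4.18], [0, 3.07], [-2.55, 2.55]. Speed limits (rad/s): [2.22, 2.22, 2.57, 3.14, 3.14, 3.14].

INTERFACE

Orientations are given as [roll, pitch, yaw] about the fixed x, y, z axes, in that order (R = Rz(yaw) Ry(pitch) Rx(roll)).
In Python, from station import ctrl, cams gives the robot as it stands. The module is installed in compiled form; this text tells all that it offers.
- The arm moves only by the tool arm_command, never from a script. Its argument "plan" is a list that holds one entry, the list of rows, each a list of 7 numbers: the shift along the tool's x, y, z in shares of 1000 mm (1.0 is 1000 mm), then the turn, a rotation vector about the tool's x, y, z in shares of pi rad (1.0 is pi rad), then the closure, from -1 (fully open) to 1 (shut). A call has 1 to 12 rows; each row is the pose to reach, as a shift and turn from the pose commanded when the call began, along the tool's axes at that moment; what a row does not reach only later rows make up. A row lasts 1/10 s, in which the tool goes at most 50 mm and 8.59 degrees, less where a joint would pass 70% of its speed; a pose out of reach is approached as far as the arm can. Shift and turn numbers lie between -1 and 1, and a call with a number outside is refused. A call with a gripper value outside its range is refused whole. The fingers move at their own pace and stop on an object; "squeeze" is the grip in N (left out, the last holds). Time passes only in rows, so rows that repeat a pose let the fingers close. It gives the time, the measured TCP pose, the force, the opening and the grip force at its end, in the units of the state.
- ctrl.get_obs(): the state, without advancing time (a new reading comes with each control period).
- cams.camera(name): name is "scene" or "top"; returns (picture, depth): 420x560x3 uint8, blue, green, red; 420x560 float32, m along the optical axis (not along the pixel's ray), 0 where there is no reading.
- cams.camera_info(name): a dict with "fx", "fy", "cx", "cy" (pixels), "world_to_cam" (4x4, takes a point from world to camera coordinates). Camera axes: x right, y down, z forward; pixel columns grow to the right and rows downward; lengths in m; the calibration is good to about 2 mm. A picture is of the moment at which its call begins. camera_info takes no time and is no camera call.
- ctrl.hand_in(): hands the job in; it is judged then, once.
The state is a dict: "time_s": time; "qpos": joint angles; "joint_vel": joint speeds; "tau": joint torques, N m; "ee_pos": TCP position; "eef_rot": TCP orientation; "force": force on the tool from outside, world axes, zero at the start; "moment": the same for the moment, N m; "grip_width": finger opening in m; "grip_force": force on a finger pad.
Only numpy, scipy, OpenCV 4.12 (cv2) and the standard library are available. Lean on these libraries where they do the work, as an engineer would, in place of code of your own. Each camera call takes 0.05 s, during which the arm holds its last target. There are 200 camera calls.

## Working session

There is one attempt and no reset: what is moved stays moved. The work goes in short steps, Python scripts to look and compute and a tool call to move; the robot and the scene stay as the last step left them, time stands still between calls to the robot, and variables do not carry over. Pictures are saved under pics/ and viewed, at most 13 in all, crops included, and the job is handed in when it is done.

Besides the shell and the picture viewer there is one more tool, called after "Request:" as name([rows], argument=value, ...), one row to a line, values as JSON. arm_command: Moves the arm, as the interface text tells. Its arguments: {"type":"object","properties":{"plan":{"type":"array"},"squeeze":{"type":"number"}},"required":["plan"]}

```bash
mkdir -p pics; cat > h.py <<'E'
import numpy as np, cv2
from scipy.spatial.transform import Rotation as R
from station import ctrl, cams
def snap(n):
    im,d=cams.camera(n); np.savez(f'{n}.npz',im=im,d=d); return im,d
def load(n):
    z=np.load(f'{n}.npz'); return z['im'],z['d']
def world(n,u,v,z):
    c=cams.camera_info(n); p=np.array([(u-c['cx'])/c['fx']*z,(v-c['cy'])/c['fy']*z,z,1])
    return (np.linalg.inv(c['world_to_cam'])@p)[:3]
def cloud(n,d):
    c=cams.camera_info(n); v,u=np.indices(d.shape)
    p=np.stack([(u-c['cx'])/c['fx']*d,(v-c['cy'])/c['fy']*d,d,np.ones_like(d)],-1)
    w=(p@np.linalg.inv(c['world_to_cam']).T)[...,:3]; w[d==0]=np.nan; return w
def proj(n,P):
    c=cams.camera_info(n); p=c['world_to_cam']@np.append(P,1); return c['fx']*p[0]/p[2]+c['cx'],c['fy']*p[1]/p[2]+c['cy']
E
python3 - <<'E'
from h import *
for n in('scene','top'):
    im,d=snap(n); cv2.imwrite(f'pics/{n}0.png',im)
    c=cams.camera_info(n);print(n,c['fx'],np.linalg.inv(c['world_to_cam']).round(3))
print(ctrl.get_obs())
E
```

```text
scene 398.04512914891166 [[-0.704 -0.373  0.604 -0.021]
 [-0.71   0.356 -0.608  0.562]
 [ 0.011 -0.857 -0.516  0.565]
 [ 0.     0.     0.     1.   ]]
top 384.3842416177405 [[-0.016 -0.997  0.071  0.47 ]
 [-1.     0.016  0.002  0.042]
 [-0.003 -0.071 -0.997  1.139]
 [ 0.     0.     0.     1.   ]]
{'time_s': 0.1, 'qpos': array([-1.38960289e+00,  3.00415387e-01,  1.52152397e+00,  8.55894140e-07,
        1.32066395e+00, -6.66354059e-02]), 'joint_vel': array([-0.0006314 , -0.00210157, -0.00212676, -0.00074226, -0.00105144,
       -0.00036883]), 'tau': array([ 2.03316376e-03, -5.32645547e+01, -3.53284872e+01,  7.09711947e-02,
        2.34352757e-02, -6.23257597e-05]), 'ee_pos': array([ 0.13485207, -0.53297619,  0.20494104]), 'eef_rot': array([-3.14058430e+00, -6.81225225e-05,  2.47828594e-01]), 'force': array([ 0.23403788, -0.49975405, -0.52696683]), 'moment': array([ 0.02149459, -0.01357316, -0.03106041]), 'grip_force': 0.0, 'grip_width': 0.0941295333780964}
```

View pics/scene0.png

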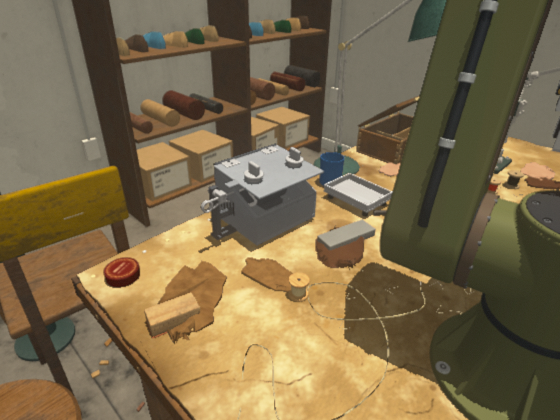

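View pics/top0.png

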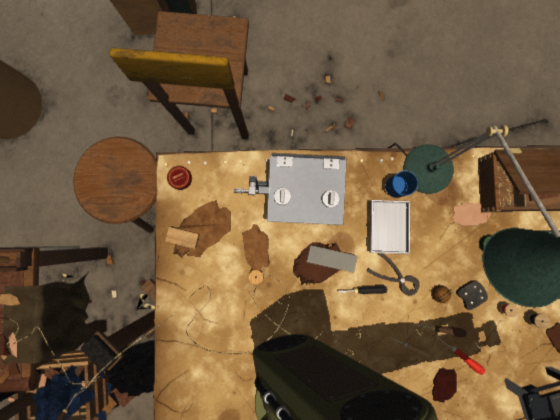

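The scene view shows the case at about (265,200), the clip on its left at (212,203), and the tray on the right at (357,193). The top view shows the wings at (282,196) and (331,198), the clip at (243,189), and the tray at (389,227). Next I'll enlarge both.

```bash
python3 - <<'E'
from h import *
im,d=load('top'); w=cloud('top',d)
cv2.imwrite('pics/t1.png',cv2.resize(im[145:265,220:420],None,fx=4,fy=4,interpolation=cv2.INTER_CUBIC))
im2,d2=load('scene');w2=cloud('scene',d2)
cv2.imwrite('pics/s1.png',cv2.resize(im2[140:250,190:330],None,fx=5,fy=5,interpolation=cv2.INTER_CUBIC))
np.set_printoptions(precision=4,suppress=True)
for u,v in [(282,196),(331,198),(240,190),(243,190),(250,190),(258,188),(306,215),(306,200),(306,175),(389,227),(275,170),(335,170),(300,220),(335,220),(270,215)]: print(u,v,w[v,u])
E
```

```text
282 196 [0.5719 0.0346 0.1861]
331 198 [ 0.5644 -0.0866  0.1911]
240 190 [0.5955 0.1447 0.1317]
243 190 [0.5955 0.1369 0.1307]
250 190 [0.5947 0.1181 0.1348]
258 188 [0.6157 0.1038 0.0105]
306 215 [ 0.5258 -0.0269  0.146 ]
306 200 [ 0.5647 -0.0277  0.1466]
306 175 [ 0.6289 -0.0286  0.1542]
389 227 [ 0.4939 -0.2743  0.0266]
275 170 [0.6431 0.0514 0.1551]
335 170 [ 0.6404 -0.1036  0.156 ]
300 220 [ 0.513  -0.0111  0.1475]
335 220 [ 0.5116 -0.1015  0.1466]
270 215 [0.5272 0.0662 0.1477]
```

View pics/t1.png

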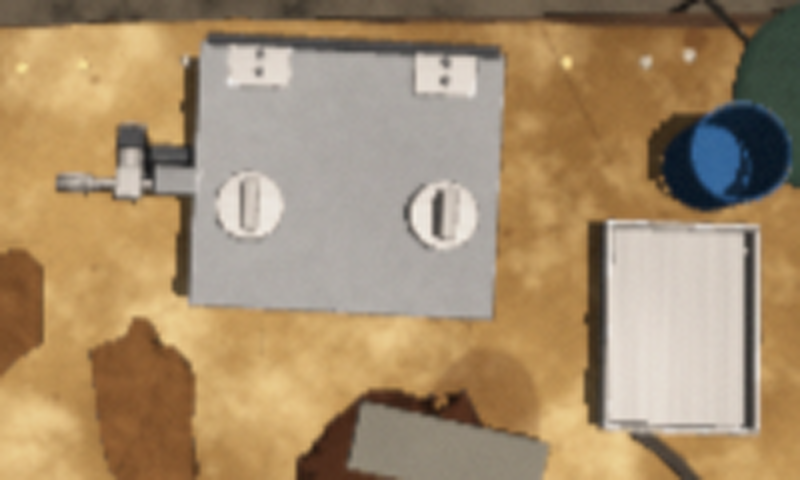

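View pics/s1.png

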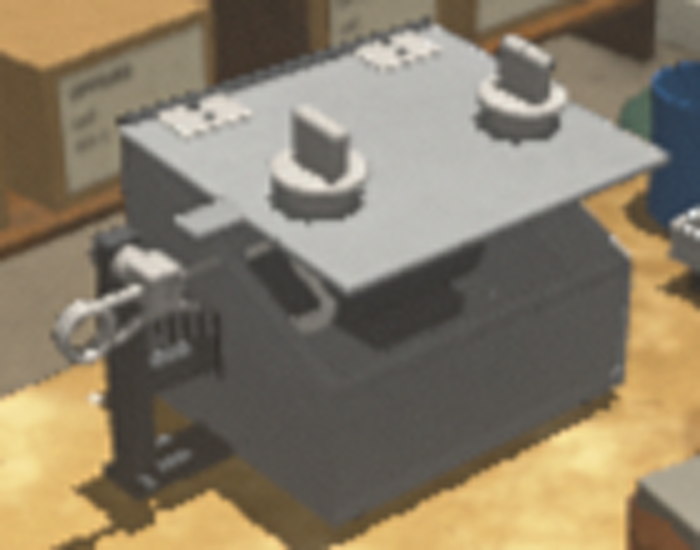

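The top crop shows the loop at (77,182), the pin block at (130,172) and the wings at (249,203) and (445,212). In the scene crop the loop centre is at (80,330). I'll triangulate and fit the case frame.

```bash
cat >> h.py <<'E'
def tri(*obs):
    A=[];b=[]
    for n,u,v in obs:
        M=np.linalg.inv(cams.camera_info(n)['world_to_cam']);o=M[:3,3];q=world(n,u,v,1.)-o;q/=np.linalg.norm(q)
        P=np.eye(3)-np.outer(q,q);A.append(P);b.append(P@o)
    x,r,*_=np.linalg.lstsq(np.vstack(A),np.hstack(b),rcond=None); return x,np.sqrt(r)
E
python3 - <<'E'
from h import *
np.set_printoptions(precision=4,suppress=True)
T=lambda u,v:('top',220+(u-1.5)/4,145+(v-1.5)/4)
S=lambda u,v:('scene',190+(u-2)/5,140+(v-2)/5)
for nm,t,s in [('loop',(77,182),(80,330)),('wingL',(249,203),(321,130)),('wingR',(446,211),(527,57)),('nearR',(493,317),(668,157)),('nearL',(191,303),(348,291)),('lug tip',(155,192),None)]:
    if s: print(nm,*tri(T(*t),S(*s)))
im,d=load('top');w=cloud('top',d)
g=w[172:222,268:344].reshape(-1,3)
g=g[(g[:,2]>.135)&(g[:,2]<.17)]
A=np.c_[g[:,:2],np.ones(len(g))]
for _ in range(4):
    k,*_r=np.linalg.lstsq(A,g[:,2],rcond=None); e=abs(A@k-g[:,2]);m=e<.003;g=g[m];A=A[m]
print('plane',k,len(g))
c=cams.camera_info('top')
for z,pts in [(.147,[(191,303),(493,317)]),(.156,[(207,42),(500,55)]),(.042,[(600,222),(758,225),(602,428),(757,432)])]:
    for p in pts:
        n,u,v=T(*p);M=np.linalg.inv(c['world_to_cam']);o=M[:3,3];q=world(n,u,v,1)-o;print(z,p,o+q*(z-o[2])/q[2])
for v in range(182,200):print(v,(w[v,234:262,2]*1000).round())
t=w[200:253,371:408].reshape(-1,3);print(np.nanmedian(t,0),np.nanmin(t,0),np.nanmax(t,0))
s=w[190:203,276:290].reshape(-1,3);print('wl',s[s[:,2]>.178]); s=w[190:206,324:338].reshape(-1,3);print('wr',s[s[:,2]>.178])
im,d=load('scene');w=cloud('scene',d)
a=w[195:215,200:214].reshape(-1,3);a=a[(a[:,0]<.65)];print(a[(a[:,2]>.09)&(a[:,1]>.13)])
E
```

```text
loop [0.5986 0.1511 0.1178] [0.0035]
wingL [0.5742 0.0352 0.1831] [0.0007]
wingR [ 0.5665 -0.0883  0.1833] [0.0006]
nearR [ 0.502  -0.1217  0.1422] [0.0012]
nearL [0.5144 0.074  0.1419] [0.0014]
plane [ 0.0652 -0.0054  0.1124] 2566
0.147 (191, 303) [0.5135 0.0732 0.147 ]
0.147 (493, 317) [ 0.5012 -0.1215  0.147 ]
0.156 (207, 42) [0.682  0.0601 0.156 ]
0.156 (500, 55) [ 0.6703 -0.1293  0.156 ]
0.042 (600, 222) [ 0.5713 -0.2173  0.042 ]
0.042 (758, 225) [ 0.5673 -0.3302  0.042 ]
0.042 (602, 428) [ 0.4246 -0.2138  0.042 ]
0.042 (757, 432) [ 0.42   -0.3235  0.042 ]
182 [ -1.  -2.   0.  -0.   0.  -1.   2.  -3.   3.   3.  -3.   3.   1.   2.
   2.   3. 134. 134. 134. 133. 132. 135. 119.  85.  69.  69.  70.  67.]
183 [  0.   1.  -1.  -3.  -3.  -1.   2.  -0.   2.   3.   4.  -2.   1.  -0.
   0.   0. 134. 136. 135. 136. 134. 133. 102.  83.  69.  70.  69.  71.]
184 [  1.   1.   2.  -0.   0.   2.  -1.   2.   4.   1.   4.  -0.   1.  -1.
   0.   1. 134. 138. 133. 136. 133. 132.  85.  77.  67.  66.  70.  69.]
185 [  3.   2.  -1.   1.   1.   1.  -4.  -1.   2.   1.   5.   3.   3.  -1.
   4.  -0. 132. 
[... 6796 characters left out ...]
6 ]
 [0.5938 0.1644 0.1173]
 [0.6    0.1579 0.1117]
 [0.6036 0.1531 0.108 ]
 [0.6004 0.1526 0.1092]
 [0.5994 0.1508 0.1089]
 [0.5993 0.1483 0.1079]
 [0.5952 0.1485 0.1098]
 [0.5959 0.1455 0.1082]
 [0.594  0.1442 0.1085]
 [0.5964 0.1655 0.1141]
 [0.5946 0.1642 0.1143]
 [0.5955 0.1611 0.1126]
 [0.596  0.1583 0.1111]
 [0.5959 0.1558 0.1101]
 [0.596  0.1533 0.109 ]
 [0.5957 0.1509 0.1081]
 [0.5929 0.1503 0.1091]
 [0.5931 0.1476 0.1078]
 [0.5945 0.1645 0.112 ]
 [0.596  0.161  0.1098]
 [0.5958 0.1587 0.1089]
 [0.5933 0.1578 0.1096]
 [0.5926 0.1558 0.1091]
 [0.5921 0.1536 0.1084]
 [0.5944 0.1495 0.1055]
 [0.5948 0.1621 0.1083]
 [0.5945 0.1598 0.1074]
 [0.5947 0.1571 0.1061]
 [0.5952 0.1542 0.1046]]
```

```bash
cat >> h.py <<'E'
np.set_printoptions(precision=4,suppress=True)
YAW=-0.0625; H=np.array([.6767,-.0347,.150]); C=R.from_euler('z',YAW)
def cov(a,u,y,n):  # cover point, opening a -> world
    s=.4014-a; return H+C.apply([u*np.cos(s)-n*np.sin(s),y,u*np.sin(s)+n*np.cos(s)])
def down(yaw): return R.from_euler('xyz',[np.pi,0,yaw])
def tilt(turn=0): # tool z into shut cover, tool x down-slope; turn about tool z
    s=.4014; z=np.array([np.sin(s),0,-np.cos(s)]); x=np.array([-np.cos(s),0,-np.sin(s)])
    return C*R.from_matrix(np.c_[x,np.cross(z,x),z])*R.from_euler('z',turn)
def goal(p,r,ref=None):
    o=ctrl.get_obs(); p0,r0=(o['ee_pos'],R.from_euler('xyz',o['eef_rot'])) if ref is None else ref
    print((r0.inv().apply(np.array(p)-p0)*1000).round(1),(r0.inv()*r).as_rotvec().round(4))
def st():
    o=ctrl.get_obs(); print(o['time_s'],o['qpos'],o['ee_pos'],o['eef_rot'],o['force'],o['grip_width'],o['grip_force'])
E
python3 - <<'E'
from h import *
D=down(np.pi/2+YAW)
goal([.5975,.151,.24],D)
goal([.5975,.151,.104],D,(np.array([.5975,.151,.24]),D))
E
```

```text
[ 616.3 -549.6  -34.5] [-0.0008 -0.0007 -1.2605]
[  0.  -0. 136.] [0. 0. 0.]
```

Units first: shifts go in shares of 1000 mm and turns go in shares of pi rad. So 616 mm / 1000 = 0.616, -550 mm / 1000 = -0.55, -1.26 rad / 3.1416 = -0.4011.

Request:
arm_command([
  [[0.1,-0.09,-0.04,0,0,-0.0955,-0.2],[0.616,-0.55,-0.035,0,0,-0.4011,-0.2],[0.616,-0.55,-0.035,0,0,-0.4011,-0.2],[0.616,-0.55,-0.035,0,0,-0.4011,-0.2],[0.616,-0.55,-0.035,0,0,-0.4011,-0.2],[0.616,-0.55,-0.035,0,0,-0.4011,-0.2],[0.616,-0.55,-0.035,0,0,-0.4011,-0.2],[0.616,-0.55,-0.035,0,0,-0.4011,-0.2],[0.616,-0.55,-0.035,0,0,-0.4011,-0.2],[0.616,-0.55,-0.035,0,0,-0.4011,-0.2],[0.616,-0.55,-0.035,0,0,-0.4011,-0.2],[0.616,-0.55,-0.035,0,0,-0.4011,-0.2]],
], squeeze=15)

```text
time_s: 1.3
ee_pos: [0.4701, -0.0358, 0.2344]
eef_rot: [-3.142, 0.0, 1.508]
force: [0.6, -1.4, -0.4]
grip_width: 0.0561
grip_force: 0.0
```

```bash
python3 - <<'E'
from h import *
st();goal([.5975,.151,.24],down(np.pi/2+YAW))
E
```

```text
1.3 [-0.1536  0.1004  1.692  -0.0001  1.3492 -0.0908] [ 0.4701 -0.0358  0.2344] [-3.1416  0.0001  1.508 ] [ 0.635  -1.3564 -0.4338] 0.05611624205836918 0.0
[194.4 115.4  -5.7] [-0.      0.0001 -0.0003]
```

To row units: 194 mm / 1000 = 0.194, 115 mm / 1000 = 0.115.

Request:
arm_command([
  [[0.194,0.115,-0.006,0,0,0,-0.2],[0.194,0.115,-0.006,0,0,0,-0.2],[0.194,0.115,-0.006,0,0,0,-0.2],[0.194,0.115,-0.006,0,0,0,-0.2],[0.194,0.115,-0.006,0,0,0,-0.2],[0.194,0.115,-0.006,0,0,0,-0.2],[0.194,0.115,-0.006,0,0,0,-0.2],[0.194,0.115,0.05,0,0,0,-0.2],[0.194,0.115,0.09,0,0,0,-0.2],[0.194,0.115,0.09,0,0,0,-0.2]],
])

```text
time_s: 2.3
ee_pos: [0.5934, 0.1468, 0.139]
eef_rot: [-3.132, 0.002, 1.507]
force: [-0.2, -0.2, 0.7]
grip_width: 0.0561
grip_force: 0.0
```

```bash
python3 - <<'E'
from h import *
st();goal([.5975,.151,.105],down(np.pi/2+YAW))
im,d=snap('top');im2,d2=snap('scene')
a=cv2.resize(im[160:220,210:280],None,fx=6,fy=6,interpolation=cv2.INTER_CUBIC);b=cv2.resize(im2[160:230,180:240],None,fx=5.143,fy=5.143,interpolation=cv2.INTER_CUBIC)
cv2.imwrite('pics/a.png',np.hstack([a,b[:360]]))
E
```

```text
2.3 [ 0.1827  0.4988  1.4029 -0.0001  1.2495  0.247 ] [0.5934 0.1468 0.139 ] [-3.1322  0.0025  1.5065] [-0.241  -0.2078  0.7025] 0.05609713084358232 0.0
[ 4.5  4.1 33.9] [-0.0094  0.0025 -0.0018]
```

View pics/a.png

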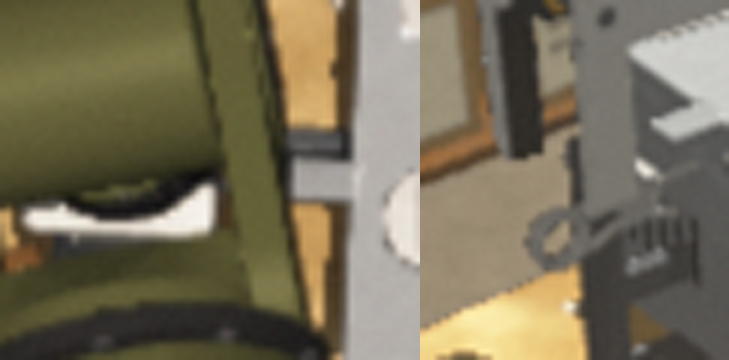

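The clip loop is at (555,240) in the composite, between the two fingers. I'll descend.

To row units: 34 mm / 1000 = 0.034, 20 mm / 1000 = 0.02.

Request:
arm_command([
  [[0,0,0.02,0,0,0,-0.2],[0,0,0.034,0,0,0,-0.2],[0,0,0.034,0,0,0,-0.2],[0,0,0.034,0,0,0,-0.2]],
])

```text
time_s: 2.8
ee_pos: [0.5969, 0.1485, 0.1118]
eef_rot: [3.14, -0.0, 1.508]
force: [-0.7, 0.5, 0.5]
grip_width: 0.0565
grip_force: 0.0
```

To row units: 8 mm / 1000 = 0.008, 2 mm / 1000 = 0.002.

Request:
arm_command([
  [[0.002,0,0.008,0,0,0,-0.2],[0.002,0,0.008,0,0,0,-0.2],[0.002,0,0.008,0,0,0,0.9],[0.002,0,0.008,0,0,0,0.9],[0.002,0,0.008,0,0,0,0.9],[0.002,0,0.008,0,0,0,0.9],[0.002,0,0.008,0,0,0,0.9],[0.002,0,0.008,0,0,0,0.9]],
])

```text
time_s: 3.6
ee_pos: [0.5966, 0.1505, 0.1024]
eef_rot: [-3.142, -0.0, 1.508]
force: [-0.3, 0.5, -0.5]
grip_width: 0.0117
grip_force: 0.0
```

Request:
arm_command([
  [[0,0,0,0,0,0,1],[0,0,0,0,0,0,1],[0,0,0,0,0,0,1]],
], squeeze=25)

```text
time_s: 3.9
ee_pos: [0.5968, 0.1505, 0.1026]
eef_rot: [3.141, -0.0, 1.508]
force: [2.1, -0.6, 1.3]
grip_width: 0.01
grip_force: 25.0
```

Gripped at 10 mm. I'll pull it straight out along tool +x.

To row units: -150 mm / 1000 = -0.15, -120 mm / 1000 = -0.12.

Request:
arm_command([
  [[0.008,0,0,0,0,0,1],[0.016,0,0,0,0,0,1],[0.024,0,0,0,0,0,1],[0.032,0,0,0,0,0,1],[0.04,0,0,0,0,0,1],[0.05,0,0,0,0,0,1],[0.062,0,0,0,0,0,1],[0.062,0,0,0,0,0,1],[0.062,0,-0.03,0,0,0,1],[0.062,0,-0.08,0,0,0,1],[0.062,0,-0.12,0,0,0,1],[0.062,0,-0.15,0,0,0,1]],
])

```text
time_s: 5.1
ee_pos: [0.6006, 0.2124, 0.2554]
eef_rot: [3.139, -0.001, 1.508]
force: [-0.6, 0.5, 0.1]
grip_width: 0.0098
grip_force: 25.0
```

```bash
python3 - <<'E'
from h import *
st();goal([.517,-.272,.26],down(YAW))
im2,d2=snap('scene')
cv2.imwrite('pics/b.png',cv2.resize(im2[100:260,130:330],None,fx=3,fy=3,interpolation=cv2.INTER_CUBIC))
E
```

```text
5.1 [0.2824 0.4697 1.174  0.0001 1.4954 0.3454] [0.6006 0.2124 0.2554] [ 3.1393 -0.0009  1.5077] [-0.5559  0.4505  0.0619] 0.009795249181046939 24.972665011882782
[-488.7  -52.9   -5.1] [ 0.0011 -0.0025  1.5702]
```

View pics/b.png

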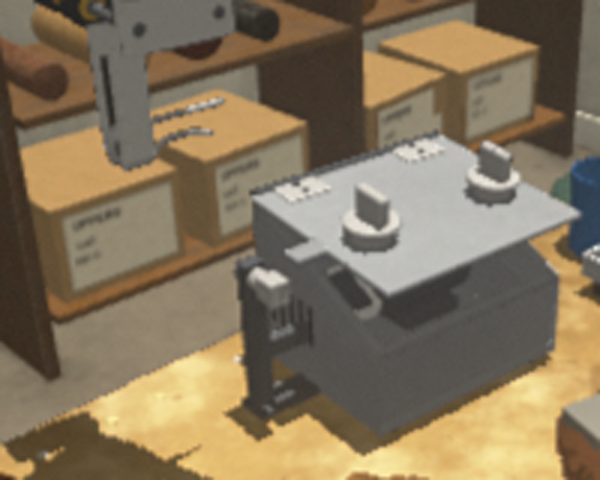

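The clip is out and held, with its legs at (185,115) in the crop, and the cover is still ajar. Next I'll carry it to the tray.

To row units: -489 mm / 1000 = -0.489, -150 mm / 1000 = -0.15, 1.57 rad / 3.1416 = 0.4997.

Request:
arm_command([
  [[-0.15,-0.015,-0.008,0,0,0.1273,1],[-0.489,-0.053,-0.005,0,0,0.4997,1],[-0.489,-0.053,-0.005,0,0,0.4997,1],[-0.489,-0.053,-0.005,0,0,0.4997,1],[-0.489,-0.053,-0.005,0,0,0.4997,1],[-0.489,-0.053,-0.005,0,0,0.4997,1],[-0.489,-0.053,-0.005,0,0,0.4997,1],[-0.489,-0.053,-0.005,0,0,0.4997,1],[-0.489,-0.053,-0.005,0,0,0.4997,1],[-0.489,-0.053,-0.005,0,0,0.4997,1],[-0.489,-0.053,-0.005,0,0,0.4997,1],[-0.489,-0.053,-0.005,0,0,0.4997,1]],
])

```text
time_s: 6.35
ee_pos: [0.5163, -0.2732, 0.2568]
eef_rot: [-3.141, 0.001, -0.065]
force: [0.2, 0.3, -0.9]
grip_width: 0.0095
grip_force: 25.0
```

Request:
arm_command([
  [[0,0,0,0,0,0,1],[0,0,0,0,0,0,1]],
])

```text
time_s: 6.55
ee_pos: [0.517, -0.2715, 0.2574]
eef_rot: [-3.142, -0.0, -0.059]
force: [-0.0, 0.7, -0.1]
grip_width: 0.0096
grip_force: 25.0
```

```bash
python3 - <<'E'
from h import *
st();goal([.517,-.272,.034],down(YAW))
E
```

```text
6.55 [-0.5463  0.3441  1.3429  0.0001  1.4546  1.0837] [ 0.517  -0.2715  0.2574] [-3.1415 -0.     -0.0592] [-0.0079  0.7055 -0.119 ] 0.009577154833667167 24.972656071186066
[ -0.    0.5 223.4] [-0.0001 -0.      0.0033]
```

To row units: 226 mm / 1000 = 0.226, 220 mm / 1000 = 0.22.

Request:
arm_command([
  [[0,0,0.045,0,0,0,1],[0,0,0.09,0,0,0,1],[0,0,0.135,0,0,0,1],[0,0,0.175,0,0,0,1],[0,0,0.205,0,0,0,1],[0,0,0.22,0,0,0,1],[0,0,0.226,0,0,0,1],[0,0,0.226,0,0,0,1],[0,0,0.226,0,0,0,1]],
])

```text
time_s: 7.45
ee_pos: [0.5176, -0.2726, 0.0329]
eef_rot: [3.141, -0.002, -0.062]
force: [0.5, -0.2, 0.4]
grip_width: 0.0099
grip_force: 25.0
```

To row units: -200 mm / 1000 = -0.2, -130 mm / 1000 = -0.13.

Request:
arm_command([
  [[0,0,0,0,0,0,0.4],[0,0,0,0,0,0,0.2],[0,0,0,0,0,0,0.1],[0,0,0,0,0,0,0],[0,0,0,0,0,0,0],[0,0,0,0,0,0,0],[0,0,-0.01,0,0,0,0],[0,0,-0.03,0,0,0,0],[0,0,-0.08,0,0,0,0],[0,0,-0.13,0,0,0,0],[0,0,-0.2,0,0,0,0],[0,0,-0.2,0,0,0,0]],
])

```text
time_s: 8.65
ee_pos: [0.5176, -0.2728, 0.2376]
eef_rot: [3.138, -0.007, -0.062]
force: [0.2, 0.0, -0.5]
grip_width: 0.0466
grip_force: 0.0
```

```bash
python3 - <<'E'
from h import *
st()
im,d=snap('top');im2,d2=snap('scene')
a=cv2.resize(im[180:270,350:430],None,fx=4,fy=4,interpolation=cv2.INTER_CUBIC);b=cv2.resize(im2[160:250,300:400],None,fx=4,fy=4,interpolation=cv2.INTER_CUBIC)
cv2.imwrite('pics/c.png',np.hstack([a,b]))
goal(cov(.336,-.155,0,.045),tilt())
E
```

```text
8.65 [-0.5477  0.3526  1.3767  0.      1.4048  1.0853] [ 0.5176 -0.2728  0.2376] [ 3.1382 -0.0066 -0.0622] [ 0.1894  0.0227 -0.4839] 0.046610361127458824 0.0
[ -13.9 -247.7   50.1] [-0.6172  0.0045 -3.0794]
```

View pics/c.png

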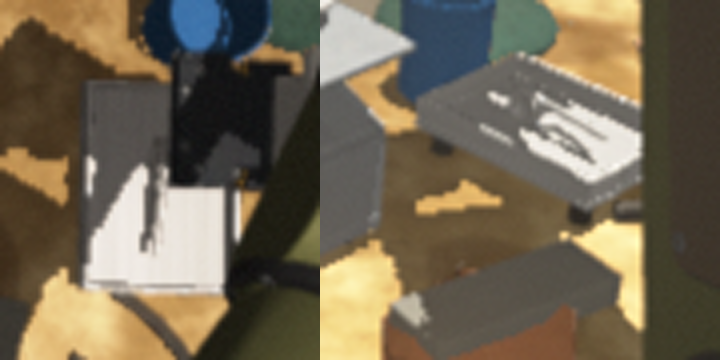

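The clip lies inside the tray, at (150,200) in the left crop and (560,125) in the right one. Now I'll go over the cover and swing the wrist round.

To row units: -248 mm / 1000 = -0.248, -60 mm / 1000 = -0.06, -1.57 rad / 3.1416 = -0.4997.

Request:
arm_command([
  [[-0.014,-0.06,-0.02,0,0,-0.0477,1],[-0.014,-0.248,-0.02,0,0,-0.4997,1],[-0.014,-0.248,-0.02,0,0,-0.4997,1],[-0.014,-0.248,-0.02,0,0,-0.4997,1],[-0.014,-0.248,-0.02,0,0,-0.4997,1],[-0.014,-0.248,-0.02,0,0,-0.4997,1],[-0.014,-0.248,-0.02,0,0,-0.4997,1],[-0.014,-0.248,-0.02,0,0,-0.4997,1],[-0.014,-0.248,-0.02,0,0,-0.4997,1],[-0.014,-0.248,-0.02,0,0,-0.4997,1],[-0.014,-0.248,-0.02,0,0,-0.4997,1],[-0.014,-0.248,-0.02,0,0,-0.4997,1]],
])

```text
time_s: 9.95
ee_pos: [0.5178, -0.0239, 0.2505]
eef_rot: [-3.14, -0.0, 1.509]
force: [-0.2, 0.2, 0.2]
grip_width: 0.0003
grip_force: 0.0
```

```bash
python3 - <<'E'
from h import *
st()
im,d=load('top')
goal(cov(.336,-.155,0,.07),tilt())
E
```

```text
9.95 [-0.1167  0.1979  1.5429  0.      1.4024 -0.0547] [ 0.5178 -0.0239  0.2505] [-3.14   -0.0001  1.5088] [-0.2489  0.2346  0.1749] 0.0003443746168798688 0.0
[-0.9  0.  40.8] [-0.3159 -0.3162 -1.5471]
```

To row units: 41 mm / 1000 = 0.041, 20 mm / 1000 = 0.02, -1.547 rad / 3.1416 = -0.4924.

Request:
arm_command([
  [[-0.001,0,0.02,-0.1006,-0.1006,-0.4924,1],[-0.001,0,0.041,-0.1006,-0.1006,-0.4924,1],[-0.001,0,0.041,-0.1006,-0.1006,-0.4924,1],[-0.001,0,0.041,-0.1006,-0.1006,-0.4924,1],[-0.001,0,0.041,-0.1006,-0.1006,-0.4924,1],[-0.001,0,0.041,-0.1006,-0.1006,-0.4924,1],[-0.001,0,0.041,-0.1006,-0.1006,-0.4924,1],[-0.001,0,0.041,-0.1006,-0.1006,-0.4924,1],[-0.001,0,0.041,-0.1006,-0.1006,-0.4924,1],[-0.001,0,0.041,-0.1006,-0.1006,-0.4924,1],[-0.001,0,0.041,-0.1006,-0.1006,-0.4924,1],[-0.001,0,0.041,-0.1006,-0.1006,-0.4924,1]],
])

```text
time_s: 11.15
ee_pos: [0.5175, -0.0252, 0.2098]
eef_rot: [3.141, 0.402, 3.077]
force: [-0.4, 0.2, -0.3]
grip_width: 0.0005
grip_force: 0.0
```

```bash
python3 - <<'E'
from h import *
st()
for a in [.336,.2,.1,0]: goal(cov(a,-.155,0,.006),tilt())
E
```

```text
11.15 [-0.1338  0.0042  1.9036  0.0375  0.8328 -1.6594] [ 0.5175 -0.0252  0.2098] [3.1408 0.4022 3.0767] [-0.3847  0.2386 -0.324 ] 0.00045759287778795863 0.0
[21.   0.4 60.5] [-0.0002  0.0008 -0.0022]
[27.4  0.4 80.6] [-0.0002  0.0008 -0.0022]
[30.3  0.4 95.8] [-0.0002  0.0008 -0.0022]
[ 31.7   0.4 111.3] [-0.0002  0.0008 -0.0022]
```

To row units: 111 mm / 1000 = 0.111, 109 mm / 1000 = 0.109.

Request:
arm_command([
  [[0.021,0,0.03,0,0,0,1],[0.021,0,0.055,0,0,0,1],[0.024,0,0.067,0,0,0,1],[0.026,0,0.076,0,0,0,1],[0.028,0,0.084,0,0,0,1],[0.03,0,0.092,0,0,0,1],[0.031,0,0.099,0,0,0,1],[0.032,0,0.104,0,0,0,1],[0.032,0,0.109,0,0,0,1],[0.032,0,0.111,0,0,0,1],[0.032,0,0.111,0,0,0,1]],
])

```text
time_s: 12.25
ee_pos: [0.5322, -0.0258, 0.0955]
eef_rot: [3.141, 0.402, 3.078]
force: [-0.3, 1.0, 0.8]
grip_width: 0.0005
grip_force: 0.0
```

Request:
arm_command([
  [[0,0,0.001,0,0,0,1],[0,0,0.002,0,0,0,1],[0,0,0.003,0,0,0,1],[0,0,0.003,0,0,0,1]],
])

```text
time_s: 12.65
ee_pos: [0.5327, -0.0258, 0.0949]
eef_rot: [-3.142, 0.403, 3.078]
force: [-35.2, 2.0, 42.1]
grip_width: 0.0004
grip_force: 25.8
```

Hard stop: the cover is shut. I'll back off along the tool and re-measure the wings.

To row units: -110 mm / 1000 = -0.11, -100 mm / 1000 = -0.1.

Request:
arm_command([
  [[0,0,-0.01,0,0,0,1],[0,0,-0.05,0,0,0,1],[0,0,-0.1,0,0,0,1],[0,0,-0.11,0,0,0,0.5],[0,0,-0.11,0,0,0,0.5]],
])

```text
time_s: 13.15
ee_pos: [0.4907, -0.0232, 0.1958]
eef_rot: [-3.141, 0.406, 3.078]
force: [-0.1, 0.0, -0.6]
grip_width: 0.013
grip_force: 0.0
```

```bash
python3 - <<'E'
from h import *
st()
for y in(.062,-.062):print(cov(0,-.104,y,.046), proj('scene',cov(0,-.104,y,.046)),proj('top',cov(0,-.104,y,.046)))
im,d=snap('top');im2,d2=snap('scene')
b=cv2.resize(im2[135:255,200:330],None,fx=4,fy=4,interpolation=cv2.INTER_CUBIC);a=cv2.resize(im[150:240,260:330],None,fx=4,fy=4,interpolation=cv2.INTER_CUBIC)
a=cv2.copyMakeBorder(a,0,b.shape[0]-a.shape[0],0,0,cv2.BORDER_CONSTANT)
cv2.imwrite('pics/d.png',np.hstack([b,a]))
E
```

```text
13.15 [-0.1381 -0.0462  1.9886  0.041   0.7943 -1.6679] [ 0.4907 -0.0232  0.1958] [-3.1415  0.4064  3.0779] [-0.1085  0.0226 -0.5735] 0.012999572564361751 0.0
[0.5671 0.0343 0.1517] (np.float64(256.7094659133941), np.float64(179.19406591569293)) (np.float64(282.0900307307932), np.float64(199.28795873864243))
[ 0.5593 -0.0895  0.1517] (np.float64(296.87942723752286), np.float64(163.8425448244584)) (np.float64(330.13065183363216), np.float64(201.4861875221886))
```

View pics/d.png

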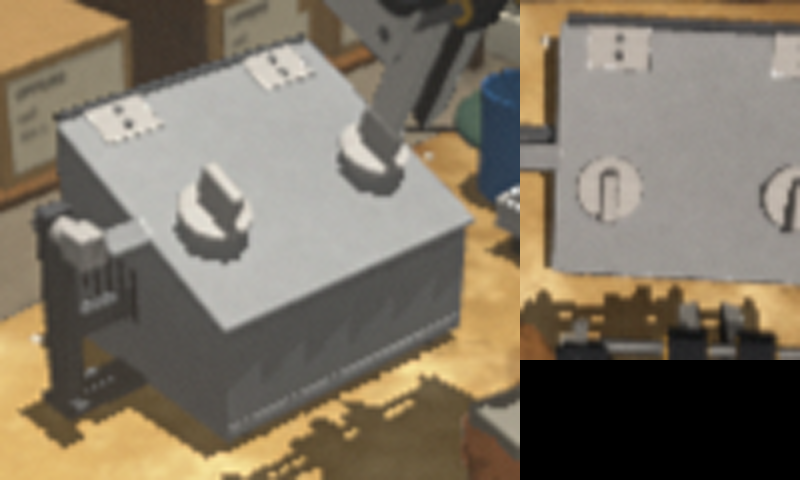

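The cover is shut. The left wing is at about (224,186) in the scene crop and (610,195) in the top crop, within 1–2 px of where my model predicts it. I'll hover over the left fastener.

```bash
python3 - <<'E'
from h import *
goal(cov(0,-.104,.062,.075),tilt())
goal(cov(0,-.104,.062,.027),tilt())
E
```

```text
[-51.2  62.2  37.5] [-0.0003  0.0002 -0.0011]
[-51.2  62.2  85.5] [-0.0003  0.0002 -0.0011]
```

To row units: 62 mm / 1000 = 0.062, -51 mm / 1000 = -0.051.

Request:
arm_command([
  [[-0.01,0.04,-0.01,0,0,0,0.1],[-0.051,0.062,0.01,0,0,0,0.1],[-0.051,0.062,0.038,0,0,0,0.1],[-0.051,0.062,0.038,0,0,0,0.1],[-0.051,0.062,0.038,0,0,0,0.1],[-0.051,0.062,0.038,0,0,0,0.1]],
])

```text
time_s: 13.85
ee_pos: [0.5556, 0.0344, 0.1794]
eef_rot: [3.142, 0.403, 3.077]
force: [-0.2, 0.5, -0.2]
grip_width: 0.0421
grip_force: 0.0
```

```bash
python3 - <<'E'
from h import *
st();goal(cov(0,-.104,.062,.027),tilt())
im2,d2=snap('scene')
cv2.imwrite('pics/e.png',cv2.resize(im2[135:235,210:310],None,fx=5,fy=5,interpolation=cv2.INTER_CUBIC))
E
```

```text
13.85 [ 0.0103  0.1293  1.8453 -0.0419  0.7659 -1.4722] [0.5556 0.0344 0.1794] [3.1415 0.4026 3.0775] [-0.2114  0.5296 -0.1582] 0.04208538020577442 0.0
[ 0.3  0.6 49. ] [-0.0005  0.0012 -0.0015]
```

View pics/e.png

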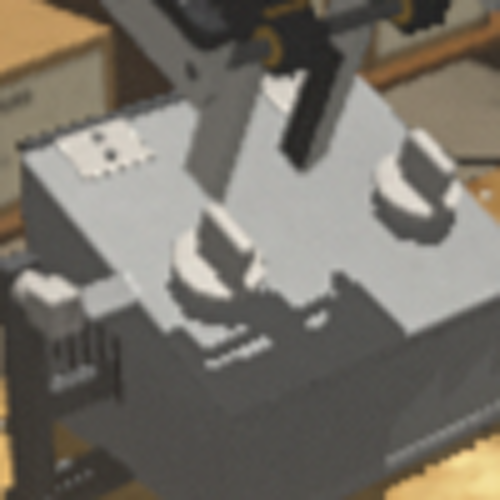

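The fingertips at (210,195) and (303,165) straddle the wing at (230,250). I'll lower and close.

To row units: 49 mm / 1000 = 0.049, 40 mm / 1000 = 0.04.

Request:
arm_command([
  [[0,0,0.02,0,0,0,0.1],[0,0,0.04,0,0,0,0.1],[0,0.001,0.049,0,0,0,0.1],[0,0.001,0.049,0,0,0,0.4],[0,0.001,0.049,0,0,0,1],[0,0.001,0.049,0,0,0,1],[0,0.001,0.049,0,0,0,1],[0,0.001,0.049,0,0,0,1],[0,0.001,0.049,0,0,0,1]],
], squeeze=15)

```text
time_s: 14.8
ee_pos: [0.5754, 0.0355, 0.1349]
eef_rot: [3.14, 0.404, 3.078]
force: [-1.2, 8.6, 2.4]
grip_width: 0.0098
grip_force: 15.0
```

To row units: 14 mm / 1000 = 0.014, 12 mm / 1000 = 0.012.

Request:
arm_command([
  [[0,0.0004,0.003,0,0,0,1],[0,0.0004,0.006,0,0,0,1],[0,0.0004,0.009,0,0,0,1],[0,0.0004,0.012,0,0,0,1],[0,0.0004,0.014,0,0,0,1],[0,0.0004,0.014,0,0,0,1]],
])

```text
time_s: 15.4
ee_pos: [0.5815, 0.0353, 0.1232]
eef_rot: [3.14, 0.406, 3.078]
force: [-4.6, 6.5, 12.7]
grip_width: 0.0104
grip_force: 15.0
```

```bash
python3 - <<'E'
from h import *
st();goal(cov(0,-.104,.062,.012),tilt())
E
```

```text
15.4 [ 0.0109  0.2584  1.837  -0.0471  0.6415 -1.4645] [0.5815 0.0353 0.1232] [3.1404 0.4062 3.078 ] [-4.6259  6.527  12.7005] 0.010379048596186623 15.004333108663559
[ 2.1 -1.9  2.1] [ 0.0008  0.0048 -0.001 ]
```

To row units: 2 mm / 1000 = 0.002, 1 mm / 1000 = 0.001.

Request:
arm_command([
  [[0,0,0.001,0,0,0,1],[0,0,0.002,0,0,0,1],[0,0,0.002,0,0,0,1]],
])

```text
time_s: 15.7
ee_pos: [0.5826, 0.0352, 0.1218]
eef_rot: [3.14, 0.407, 3.078]
force: [-7.8, 5.5, 15.9]
grip_width: 0.0097
grip_force: 15.0
```

To row units: 1 mm / 1000 = 0.001, 1.58 rad / 3.1416 = 0.5029.

Request:
arm_command([
  [[0.001,0,0.001,0,0,0.0446,1],[0.001,0,0.001,0,0,0.0891,1],[0.001,0,0.001,0,0,0.1337,1],[0.001,0,0.001,0,0,0.1783,1],[0.001,0,0.001,0,0,0.2228,1],[0.001,0,0.001,0,0,0.2674,1],[0.001,0,0.001,0,0,0.3119,1],[0.001,0,0.001,0,0,0.3565,1],[0.001,0,0.001,0,0,0.4011,1],[0.001,0,0.001,0,0,0.4456,1],[0.001,0,0.001,0,0,0.4775,1],[0.001,0,0.001,0,0,0.5029,1]],
], squeeze=30)

```text
time_s: 16.9
ee_pos: [0.5802, 0.0334, 0.12]
eef_rot: [2.739, -0.003, 1.494]
force: [-30.0, -12.1, 31.8]
grip_width: 0.0098
grip_force: 30.3
```

```bash
python3 - <<'E'
from h import *
st();goal(cov(0,-.104,.062,.012),tilt(1.58))
print(ctrl.get_obs()['moment'])
E
```

```text
16.9 [ 0.0085  0.2615  1.8405 -0.0505  0.6388  0.12  ] [0.5802 0.0334 0.12  ] [ 2.7391 -0.0034  1.4944] [-29.9972 -12.0613  31.7549] 0.009786123297366599 30.273467811239243
[ 0.1  0.3 -0.3] [ 0.0011  0.0023 -0.0049]
[-2.309   3.3598 -0.9394]
```

To row units: -70 mm / 1000 = -0.07, -60 mm / 1000 = -0.06.

Request:
arm_command([
  [[0,0,-0.001,0,0,0,1],[0,0,-0.002,0,0,0,1],[0,0,-0.002,0,0,0,0.6],[0,0,-0.002,0,0,0,0.1],[0,0,-0.002,0,0,0,0.1],[0,0,-0.005,0,0,0,0.1],[0,0,-0.01,0,0,0,0.1],[0,0,-0.03,0,0,0,0.1],[0,0,-0.06,0,0,0,0.1],[0,0,-0.07,0,0,0,0.1],[0,0,-0.07,0,0,0,0.1]],
])

```text
time_s: 18.0
ee_pos: [0.5539, 0.0364, 0.1839]
eef_rot: [2.736, -0.004, 1.499]
force: [0.4, 0.0, 0.5]
grip_width: 0.042
grip_force: 0.0
```

```bash
python3 - <<'E'
from h import *
st()
im,d=snap('top');w=cloud('top',d);im2,d2=snap('scene')
w2=cloud('scene',d2)
# height above cover plane (shut) near left/right wing, from scene depth
def rel(w):
    q=C.inv().apply(w.reshape(-1,3)-H); s=.4014
    return np.c_[q[:,0]*np.cos(s)+q[:,2]*np.sin(s),q[:,1],-q[:,0]*np.sin(s)+q[:,2]*np.cos(s)]
for nm,W in(('top',w),('scene',w2)):
  q=rel(W)
  for y in(.062,-.062):
    k=(np.hypot(q[:,0]+.104,q[:,1]-y)<.022)&(q[:,2]>.012)&(q[:,2]<.06)
    r=q[k]; t=r[r[:,2]>.033]; f=r[r[:,2]<.03]
    print(nm,y,'top n',np.median(t[:,2]) if len(t) else 0,'mean',t[:,:2].mean(0),'span',np.ptp(t[:,:2],axis=0),'flange',np.median(f[:,2]),len(t))
cv2.imwrite('pics/f.png',np.hstack([cv2.resize(im2[145:225,215:315],None,fx=4,fy=4,interpolation=cv2.INTER_CUBIC),cv2.resize(im[165:245,260:360],None,fx=4,fy=4,interpolation=cv2.INTER_CUBIC)]))
E
```

```text
18.0 [ 0.0146  0.1194  1.8461 -0.0436  0.772   0.1124] [0.5539 0.0364 0.1839] [ 2.736  -0.004   1.4988] [0.3629 0.0452 0.5427] 0.04203507739734453 0.0
top 0.062 top n 0.04186447365587584 mean [-0.1026  0.0779] span [0. 0.] flange 0.01870297017625477 1
top -0.062 top n 0.04504263577271819 mean [-0.1023 -0.0606] span [0.0311 0.0104] flange 0.022499635390989585 52
scene 0.062 top n 0.04194802731126678 mean [-0.1058  0.0684] span [0.0107 0.0307] flange 0.019378627062883416 74
scene -0.062 top n 0.04279253695991502 mean [-0.1078 -0.0558] span [0.0285 0.0116] flange 0.023236277687376062 71
```

View pics/f.png

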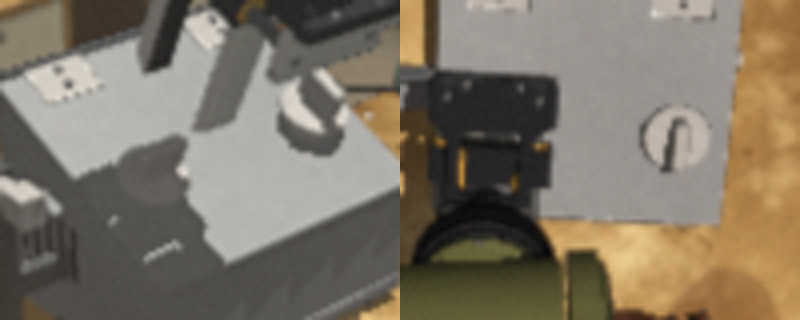

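The left wing now lies across the slope, at (155,170) in the left crop, and its flange is about 3.8 mm lower than the right one, so the cam has caught. The right wing is at (677,140) in the right crop, still pointing up the slope. I'll move there.

```bash
python3 - <<'E'
from h import *
goal(cov(0,-.103,-.061,.078),tilt())
E
```

```text
[-124.2    3.1    1. ] [ 0.0004  0.001  -1.581 ]
```

To row units: -124 mm / 1000 = -0.124, -100 mm / 1000 = -0.1, -1.58 rad / 3.1416 = -0.5029.

Request:
arm_command([
  [[-0.02,0.003,-0.01,0,0,-0.0477,0.1],[-0.06,0.003,-0.01,0,0,-0.0955,0.1],[-0.1,0.003,-0.01,0,0,-0.1432,0.1],[-0.124,0.003,0.001,0,0,-0.5029,0.1],[-0.124,0.003,0.001,0,0,-0.5029,0.1],[-0.124,0.003,0.001,0,0,-0.5029,0.1],[-0.124,0.003,0.001,0,0,-0.5029,0.1],[-0.124,0.003,0.001,0,0,-0.5029,0.1],[-0.124,0.003,0.001,0,0,-0.5029,0.1],[-0.124,0.003,0.001,0,0,-0.5029,0.1],[-0.124,0.003,0.001,0,0,-0.5029,0.1],[-0.124,0.003,0.001,0,0,-0.5029,0.1]],
])

```text
time_s: 19.3
ee_pos: [0.5476, -0.0876, 0.1808]
eef_rot: [-3.141, 0.401, 3.081]
force: [-0.0, 0.9, 0.3]
grip_width: 0.0425
grip_force: 0.0
```

Request:
arm_command([
  [[0,0,0,0,0,0,0.1],[0,0,0,0,0,0,0.1]],
])

```text
time_s: 19.5
ee_pos: [0.5478, -0.0876, 0.1817]
eef_rot: [3.14, 0.402, 3.074]
force: [0.6, 0.0, 1.6]
grip_width: 0.0425
grip_force: 0.0
```

```bash
python3 - <<'E'
from h import *
st();goal(cov(0,-.103,-.061,.027),tilt())
E
```

```text
19.5 [-0.2625  0.1216  1.8482  0.1105  0.78   -1.8293] [ 0.5478 -0.0876  0.1817] [3.1398 0.4021 3.074 ] [0.5568 0.0413 1.6358] 0.04252565125651436 0.0
[-0.  -0.2 51.2] [-0.0002  0.0007 -0.0046]
```

To row units: 51 mm / 1000 = 0.051, 40 mm / 1000 = 0.04.

Request:
arm_command([
  [[0,0,0.02,0,0,0,0.1],[0,0,0.04,0,0,0,0.1],[0,0,0.051,0,0,0,0.1],[0,0,0.051,0,0,0,0.4],[0,0,0.051,0,0,0,1],[0,0,0.051,0,0,0,1],[0,0,0.051,0,0,0,1],[0,0,0.051,0,0,0,1],[0,0,0.051,0,0,0,1]],
], squeeze=15)

```text
time_s: 20.4
ee_pos: [0.5679, -0.0882, 0.1361]
eef_rot: [3.141, 0.404, 3.078]
force: [-1.2, 5.6, 3.1]
grip_width: 0.0096
grip_force: 15.0
```

To row units: 16 mm / 1000 = 0.016, 14 mm / 1000 = 0.014.

Request:
arm_command([
  [[0,0,0.003,0,0,0,1],[0,0,0.006,0,0,0,1],[0,0,0.009,0,0,0,1],[0,0,0.012,0,0,0,1],[0,0,0.014,0,0,0,1],[0,0,0.016,0,0,0,1],[0,0,0.016,0,0,0,1]],
])

```text
time_s: 21.1
ee_pos: [0.575, -0.0886, 0.1228]
eef_rot: [3.141, 0.406, 3.078]
force: [-4.6, 8.0, 14.8]
grip_width: 0.0094
grip_force: 15.0
```

```bash
python3 - <<'E'
from h import *
st();goal(cov(0,-.103,-.061,.012),tilt())
E
```

```text
21.1 [-0.2505  0.2563  1.8408  0.1232  0.6482 -1.8412] [ 0.575  -0.0886  0.1228] [3.1408 0.4064 3.0779] [-4.5887  8.002  14.8175] 0.00944853414289584 15.010271072387695
[ 2.  -0.8  1.3] [ 0.0003  0.005  -0.0011]
```

Same picture as on the left. I'll press a little more and turn.

To row units: 2.5 mm / 1000 = 0.0025, 2 mm / 1000 = 0.002, 1.5 rad / 3.1416 = 0.4775.

Request:
arm_command([
  [[0.001,0,0.002,0,0,0,1],[0.001,0,0.0025,0,0,0.0446,1],[0.001,0,0.0025,0,0,0.0891,1],[0.001,0,0.0025,0,0,0.1337,1],[0.001,0,0.0025,0,0,0.1783,1],[0.001,0,0.0025,0,0,0.2228,1],[0.001,0,0.0025,0,0,0.2674,1],[0.001,0,0.0025,0,0,0.3119,1],[0.001,0,0.0025,0,0,0.3565,1],[0.001,0,0.0025,0,0,0.4011,1],[0.001,0,0.0025,0,0,0.4456,1],[0.001,0,0.0025,0,0,0.4775,1]],
], squeeze=30)

```text
time_s: 22.3
ee_pos: [0.5726, -0.0916, 0.12]
eef_rot: [2.741, 0.029, 1.567]
force: [-41.5, -17.1, 35.7]
grip_width: 0.0096
grip_force: 38.4
```

To row units: 0.08 rad / 3.1416 = 0.0255.

Request:
arm_command([
  [[0,0,0,0,0,0.0255,1],[0,0,0,0,0,0.0255,1]],
])

```text
time_s: 22.5
ee_pos: [0.5723, -0.0915, 0.1198]
eef_rot: [2.741, -0.002, 1.495]
force: [-43.8, -17.7, 36.6]
grip_width: 0.0097
grip_force: 38.8
```

To row units: -190 mm / 1000 = -0.19, -150 mm / 1000 = -0.15.

Request:
arm_command([
  [[0,0,-0.001,0,0,0,1],[0,0,-0.002,0,0,0,1],[0,0,-0.002,0,0,0,0.6],[0,0,-0.002,0,0,0,0.1],[0,0,-0.002,0,0,0,0.1],[0,0,-0.005,0,0,0,0.1],[0,0,-0.01,0,0,0,0.1],[0,0,-0.05,0,0,0,0.1],[0,0,-0.1,0,0,0,0.1],[0,0,-0.15,0,0,0,0.1],[0,0,-0.19,0,0,0,0.1],[0,0,-0.19,0,0,0,0.1]],
])

```text
time_s: 23.7
ee_pos: [0.4998, -0.0848, 0.2988]
eef_rot: [2.73, -0.002, 1.498]
force: [1.0, -0.1, 0.1]
grip_width: 0.0422
grip_force: 0.0
```

```bash
python3 - <<'E'
from h import *
st()
im,d=snap('top');w=cloud('top',d);im2,d2=snap('scene')
w2=cloud('scene',d2)
def rel(w):
    q=C.inv().apply(w.reshape(-1,3)-H); s=.4014
    return np.c_[q[:,0]*np.cos(s)+q[:,2]*np.sin(s),q[:,1],-q[:,0]*np.sin(s)+q[:,2]*np.cos(s)]
for nm,W in(('top',w),('scene',w2)):
  q=rel(W)
  for y in(.062,-.062):
    k=(np.hypot(q[:,0]+.104,q[:,1]-y)<.022)&(q[:,2]>.012)&(q[:,2]<.06)
    r=q[k]; t=r[r[:,2]>.033]; f=r[r[:,2]<.03]
    print(nm,y,'top n',np.median(t[:,2]) if len(t) else 0,'span',np.ptp(t[:,:2],axis=0) if len(t) else 0,'flange',np.median(f[:,2]),len(t))
  k=(abs(q[:,1])<.03)&(q[:,0]<-.06)&(q[:,0]>-.16)&(abs(q[:,2])<.03);print('cover n',np.median(q[k,2]),np.polyfit(q[k,0],q[k,2],1))
cv2.imwrite('pics/g.png',np.hstack([cv2.resize(im2[135:255,215:395],None,fx=4,fy=4,interpolation=cv2.INTER_CUBIC)]))
E
```

```text
23.7 [-0.2868 -0.0974  1.7937  0.1006  1.0443 -0.2469] [ 0.4998 -0.0848  0.2988] [ 2.7296 -0.0018  1.4985] [ 1.0207 -0.113   0.0947] 0.0422466981914366 0.0
top 0.062 top n 0.04117948946552308 span [0.0099 0.0313] flange 0.018987969316507928 50
top -0.062 top n 0.04169309732310483 span [0.0092 0.0295] flange 0.019269261106136568 39
cover n 0.006191073735927661 [-0.0004  0.0062]
scene 0.062 top n 0.04143822041201595 span [0.0112 0.0318] flange 0.019565122676635904 73
scene -0.062 top n 0.0422360344991128 span [0.011  0.0338] flange 0.01952464457337784 60
cover n 0.006847523633099678 [0.0017 0.007 ]
```

View pics/g.png

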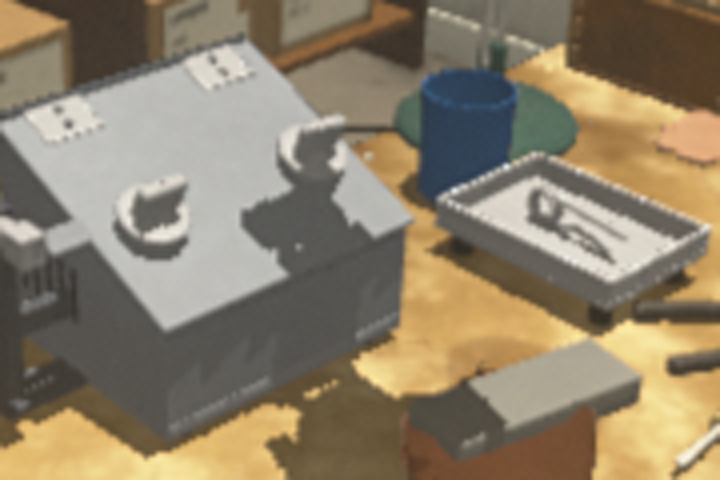

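Both wings, at (155,200) and (315,140), lie across the slope and have sprung back to the caught height. The cover is shut, and the clip rests in the tray at (580,225). Handing in.

```bash
python3 -c "
from h import *
print(ctrl.hand_in())"
```

```text
the job is handed in; nothing more can be done
None
```

The job is handed in: the clip lies in the tray, the cover is shut, and both fasteners measured as turned and caught (about 3.5 mm of press) in the last camera check; no verdict came back.

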